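Put the bread away

ROBOT

A 6-joint arm with a two-finger parallel gripper is mounted at the origin on a cart in front of the work surface, level with it; the furniture and walls round the work are solid. World frame = base frame: x ahead of the robot, y to its left, z up, the work surface at z = 0. Lengths are in mm, angles in rad, forces in N, time in s.
With the tool pointing down it reaches from about 350 to 775 mm from the base axis. Payload 7.3 kg.
Tool frame: the origin (TCP) lies on the mounting face of the last link; the fingertips stand 178 mm ahead of it and the grasp point (between the pads) lies 159 mm ahead of it; z points along the fingers, y is the line along which they close (so a half turn about z gives the same grasp; the last joint's range is limited). The gripper opens to 92 mm and grips with 3 to 60 N. Pads are 19 mm wide; open, the fingers measure 130 mm over their backs; the gripper's body (75 mm by 190 mm) begins 47 mm behind the grasp point.
Start: joints at [-1.334, 0.342, 1.524, -0, 1.275, -0.146], TCP at [196.117, -486.997, 404.741] pointing down, gripper open.
Joint ranges: [-2.53, 2.53], [-0.77, 2.02], [0.04, 2.7], [-1, 4.14], [0.28, 2.66], [-3.11, 3.11]. Speed limits (rad/s): [2.57, 2.57, 3.14, 3.14, 3.14, 3.14].

INTERFACE

Orientations are given as [roll, pitch, yaw] about the fixed x, y, z axes, in that order (R = Rz(yaw) Ry(pitch) Rx(roll)).
In Python, from plant import bot, camrig, readout, workorder gives the robot as it stands (bot), with the cameras (camrig), the readings (readout) and the job (workorder).
- The arm moves only by the tool shift_gripper, called as name(argument=value, ...) on one line, values as JSON. Schema: {"type":"object","properties":{"ticks":{"type":"array","items":{"type":"object","properties":{"jaw":{"type":"number"},"d":{"type":"array","items":{"type":"number"},"minItems":3,"maxItems":3},"turn":{"type":"number"}},"additionalProperties":false,"required":["jaw"]},"minItems":1,"maxItems":5},"only":{"type":"string"},"quiet":{"type":"boolean"},"lines":{"type":"string"}},"required":["ticks"],"additionalProperties":false}. ticks is a list of rows, 1 to 5 of them, each an object with the fields jaw (the finger opening in mm), d (a list: dx, dy, dz in mm), turn (a turn about the tool's z in rad); a field left out counts as zero (the opening has to be given); each row is the pose to reach, as a shift and turn from the pose commanded when the call began, along the tool's axes at that moment; what a row does not reach only later rows make up. A row lasts 1/8 s, in which the tool goes at most 62.5 mm and 0.188 rad, less where a joint would pass 70% of its speed; a pose out of reach is approached as far as the arm can. The fingers move at their own pace and stop on an object; the grip force is fixed at half the most. Time passes only in rows, so rows that do not move let the fingers close. The tool returns the time, the measured TCP pose, the force, the opening and the grip force at its end. only (a regular expression) keeps the lines of the reply that match it, lines (a string "A,B") keeps lines A to B, and quiet returns only ok. Input that does not fit is refused with a message, and nothing moves.
- readout.get_obs(): the state, without advancing time (a new reading comes with each control period).
- camrig.capture(name): name is "scene" or "side" or "wrist"; returns a dict with "color" (400x640x3 uint8, red, green, blue), "K" (3x3 intrinsics, pixels), "k1" (the pictures are not rectified: a ray, as slopes to the right and down, at radius r is drawn at 1 + k1 r^2 times it, then the intrinsics apply), "R" (3x3) and "t" (3): a world point X has camera coordinates R X + t. Camera axes: x right, y down, z forward; pixel columns grow to the right and rows downward; lengths in mm; the calibration is good to about 2 mm. A picture is of the moment at which its call begins. There is no depth.
- workorder.close_job(): hands the job in; it is judged then, once.
The state is a dict: "time": time; "joint_positions": joint angles; "dq": joint speeds; "tau": joint torques, N m; "tool_pos": TCP position; "tcp_rot": TCP orientation; "contact_force": force on the tool from outside, world axes, zero at the start; "moment": the same for the moment, N m; "grip_width": finger opening in mm; "finger_force": force on a finger pad.
Only numpy, scipy, OpenCV 4.12 (cv2) and the standard library are available. Lean on these libraries where they do the work, as an engineer would, in place of code of your own. Each camera call takes 0.05 s, during which the arm holds its last target. There are 200 camera calls.

TASK

Put the bread away: with the fingertips push the loaf that sticks out of the bread bin well inside, clear of where the cover comes down, then push the bin's round cover by its handle forward and down until it is fully shut. Only push: the loaf stays flat on the bin's floor and is neither lifted nor tipped, and the cover must not be forced against the bread. Leave everything else where it stands.

Things in the scene. Friction and masses are not known exactly. Their poses are not given: they have to be found in the camera images.
- bread_bin: bread bin, black sides, steel roll cover, fixed. Origin at worktop height under its middle; x from front to back, y left seen from the robot, z up. 360 mm wide (y), x -0.135 to 0.132. Side panels are quarter round in front, radius 0.14 m about the cover's axis. Between them (330 mm) it is open to the front and, cover up, also from above for x below 0.012; behind that a roof, top z 0.171
- bin_mouth (a point): middle of the front edge of the bin's flat wooden floor, 20 mm above the worktop; axes as the bin's. The floor runs 258 mm from here to the back wall; 336 mm clear between the side panels. Wall cabinets hang over the worktop behind: from 0.5 m up, at world x above 0.62
- bin_cover (a joint): angle of the cover in rad: 0 shut (lower edge down at the bin's floor in front), grows to 1.5 fully open (rolled back under the roof, handle on top). It stays where it is left; it takes 3 to 8 N at the handle to move it
- cover_axis (a point): middle of the cover's axis: level, along the bin's y, 35 mm above the worktop, at the bin's x = 0. The cover is a 3 mm steel sheet, 330 mm wide, a quarter round of 124 mm radius about this axis; the loaf must lie within 120 mm of the axis for the cover to pass
- cover_handle (a point): middle of the cover's handle: a round bar along the bin's y, 10 mm thick, 90 mm long, 148 mm from the axis, so 17 mm clear outside the sheet, near the cover's lower edge. When the cover turns by the angle q, the handle is at x = -0.148 cos(q+0.03), z = 0.035 + 0.148 sin(q+0.03) in the bin's frame
- loaf: brown tin loaf with a pale cut end, rigid, 85 mm (its x) by 200 mm (its y) by 88 mm high, about 0.45 kg, lying on the bin's floor across the mouth and overhanging the floor's front edge by 5 to 40 mm. Origin under its middle, x roughly into the bin, z up. It slides on the floor
- loaf_fl (a point): front left corner of the loaf: at -42.5 mm in its x, +100 mm in its y (left), 60 mm above its underside
- loaf_fr (a point): front right corner of the loaf, likewise
- loaf_bl (a point): back left corner of the loaf, likewise
- loaf_br (a point): back right corner of the loaf, likewise
- teaspoon: steel teaspoon, 139x30x10 mm, lying on the worktop near the right end of the bin's front; origin under its middle
- mug: yellow and blue mug, 78 mm wide and 114 mm with its handle, 92 mm high; origin under its middle
- coffee_jar: glass coffee jar with dark cap, 68 mm wide, 133 mm high; origin under its middle
- salt_shaker: white salt shaker with grey top, 44 mm wide, 90 mm high; origin under its middle
- spice_jar: small spice jar with green cap, 46 mm wide, 106 mm high; origin under its middle
- small_tin: food tin with paper label, 57 mm wide, 72 mm high, behind the bin; origin under its middle
- garlic: garlic bulb, 60 mm, on the worktop at the left; origin under its middle

How it is judged (in metres and radians):
On the way, in this order (a step that is already met when the one before it is completed fails the run):
1. the loaf is wholly inside the bin, with the cover still up (x of each of loaf_fl, loaf_fr, loaf_bl, loaf_br in the frame of bread_bin above -0.095 m and value of joint bin_cover above 0.8 rad), for 0.2 s.
2. the cover is fully shut (value of joint bin_cover below 0.04 rad), for 0.2 s.
At the end, for the whole second after the job is handed in: Loaf flat (0.06 rad) on the bin's floor and still, all four corners at least 35 mm behind the floor's front edge (bin x above -0.095); cover shut within 0.04 rad (x of each of loaf_fl, loaf_fr, loaf_bl, loaf_br in the frame of bread_bin above -0.095 m and value of joint bin_cover below 0.04 rad and z of loaf in the frame of bread_bin below 0.027 m and angle between loaf's own z axis and vertical below 0.06 rad and linear speed of loaf below 0.02 m/s); the robot touches nothing.
It fails at once if the loaf is lifted, tipped or pulled out (z of loaf in the frame of bread_bin above 0.032 m or angle between loaf's own z axis and vertical above 0.2 rad or z of loaf in the frame of bread_bin below 0.01 m).
It fails at once if the cover is forced against the loaf (contact force between bin_cover and loaf above 3 N).
It fails at once if another thing is moved by more than 30 mm or knocked over (distance of any of teaspoon, mug, coffee_jar, salt_shaker, spice_jar, small_tin, garlic from where it was at the start of the episode above 0.03 m or angle between any of mug, coffee_jar, salt_shaker, spice_jar, small_tin's own z axis and vertical above 0.5 rad).
It also fails if it takes over 51 s, if anything falls off the work surface, if the arm or the gripper's body presses on something with over 40 N, if the wrist force passes 120 N, or if a joint passes its speed limit or range.

## Working session

There is one attempt and no reset: what is moved stays moved. The work goes in short steps, Python scripts to look and compute and a tool call to move; the robot and the scene stay as the last step left them, time stands still between calls to the robot, and variables do not carry over. Pictures are saved under pics/ and viewed, at most 13 in all, crops included, and the job is handed in when it is done.

```bash
ls; mkdir -p pics; python3 - <<'E'
from plant import bot, camrig, readout, workorder
import cv2
for n in ("scene","side"):
    c=camrig.capture(n); cv2.imwrite(f"pics/{n}0.png",c["color"][:,:,::-1]); print(n,c["K"],c["k1"],c["R"],c["t"])
o=readout.get_obs(); print(o)
E
```

```text
pics
plant.py
scene [[504.94799504   0.         316.85285315]
 [  0.         504.94799504 200.1400806 ]
 [  0.           0.           1.        ]] -0.14163798963367724 [[ 0.24715054 -0.96896267  0.00528781]
 [-0.5095846  -0.13461594 -0.84982474]
 [ 0.82416027  0.20734006 -0.52703885]] [ 117.14308513  403.28791571 1065.97662543]
side [[408.54398968   0.         323.22761085]
 [  0.         408.54398968 195.10349306]
 [  0.           0.           1.        ]] -0.007995189184195558 [[-0.65597383 -0.75476659  0.00507233]
 [-0.63146782  0.54510783 -0.55145793]
 [ 0.41345706 -0.36494498 -0.83418728]] [ 610.75441843  253.37511974 1109.87841543]
{'time': 0.1, 'joint_positions': array([-1.33399533e+00,  3.42667450e-01,  1.52488035e+00,  9.09117380e-06,
        1.27540839e+00, -1.45993834e-01]), 'dq': array([ 0.0001598 , -0.00074533, -0.00170775,  0.00152013, -0.00180822,
       -0.00177709]), 'tau': array([ 1.43924295e-03, -4.32003808e+01, -2.44694674e+01,  7.18382746e-02,
        5.25894959e-02, -5.12763370e-05]), 'tool_pos': array([ 196.09464914, -486.88819047,  404.12118051]), 'tcp_rot': array([-3.14024488e+00, -2.06963465e-04,  3.82792040e-01]), 'contact_force': array([ 0.86344706, -0.65628488, -0.17356429]), 'moment': array([ 0.00841348,  0.04495371, -0.03175895]), 'finger_force': 0.0, 'grip_width': 92.12231976808336}
```

View pics/scene0.png

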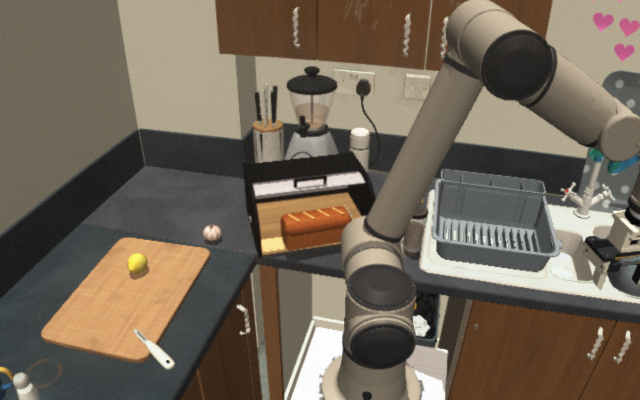

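View pics/side0.png

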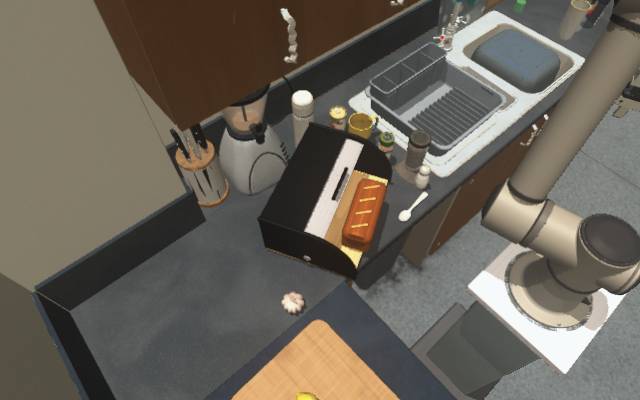

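The scene picture shows the bin at about (245–375, 155–255) with the loaf at (280–352, 207–248). In the side picture the bin is at (262–390, 125–272), the loaf at (343–387, 178–250) and the spoon at (412, 208). I'll enlarge both areas to read corners.

```bash
python3 - <<'E'
import cv2
a=cv2.imread("pics/scene0.png")[145:265,235:390]; cv2.imwrite("pics/sc1.png",cv2.resize(a,None,fx=5,fy=5,interpolation=cv2.INTER_CUBIC))
a=cv2.imread("pics/side0.png")[120:280,250:440]; cv2.imwrite("pics/si1.png",cv2.resize(a,None,fx=3.75,fy=3.75,interpolation=cv2.INTER_CUBIC)[:600])
E
```

```text
(no output)
```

View pics/sc1.png

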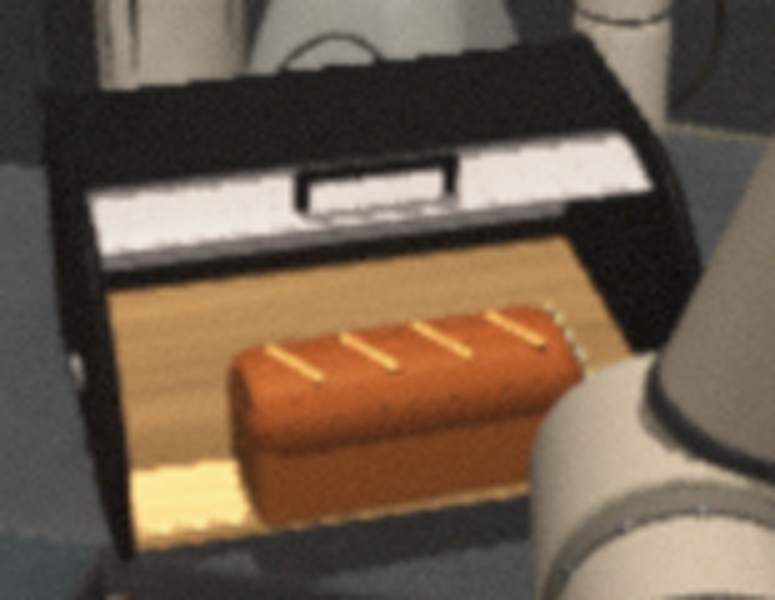

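View pics/si1.png

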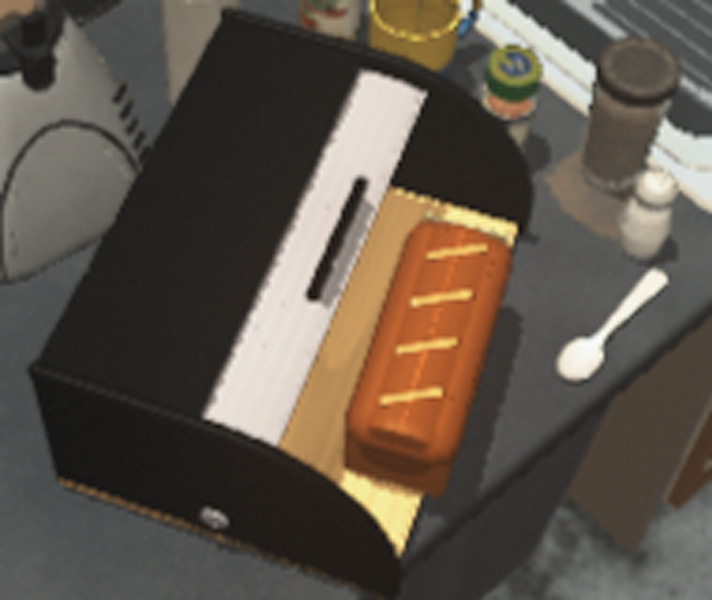

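The crops show these points:
- **Side crop:** roof back corners (33,370) and (225,12), floor front corners (400,553) and (517,228), handle (318,297)–(361,182), and the loaf.
- **Scene crop:** floor corner (133,550) and the handle (300,178)–(455,160).

The cover is up. Next I'll fit the poses.

```bash
cat > h.py <<'E'
import numpy as np
from plant import bot, camrig, readout, workorder
from scipy.optimize import least_squares
def proj(c,X):
    p=np.atleast_2d(X)@c["R"].T+c["t"]; s=p[:,:2]/p[:,2:]; s=s*(1+c["k1"]*(s**2).sum(1,keepdims=True))
    return s*c["K"][0,0]+c["K"][:2,2]
def W(p,X):
    c,s=np.cos(p[2]),np.sin(p[2]); X=np.atleast_2d(X).astype(float)
    return np.c_[p[0]+c*X[:,0]-s*X[:,1],p[1]+s*X[:,0]+c*X[:,1],X[:,2]]
E
python3 - <<'E'
from h import *
S=camrig.capture("scene");D=camrig.capture("side")
s=lambda u,v:(S,235+u/5,145+v/5); d=lambda u,v:(D,250+u/3.75,120+v/3.75)
B=[(d(33,370),(132,180,171)),(d(225,12),(132,-180,171)),(d(400,553),(-130,168,20)),(d(517,225),(-130,-168,20)),(d(60,483),(132,180,0)),
(s(133,550),(-130,168,20)),(s(108,292),(128,168,20)),(s(568,238),(128,-168,20)),(s(45,93),(132,180,171)),(s(583,40),(132,-180,171))]
H=[(d(318,297),45),(d(361,182),-45),(s(300,178),45),(s(455,160),-45)]
def res(p):
    r=[proj(o[0],W(p,X))[0]-o[1:] for o,X in B]
    a=p[3]+.03
    r+=[proj(o[0],W(p,(-148*np.cos(a),y,35+148*np.sin(a))))[0]-o[1:] for o,y in H]
    return np.ravel(r)
f=least_squares(res,[550,200,0,1.3],loss="soft_l1",x_scale=[10,10,.1,.1])
print(f.x,res(f.x).reshape(-1,2).round(1).tolist())
L=[(s(268,525),(-42.5,100,20)),(d(437,492),(-42.5,100,20)),(d(347,470),(42.5,100,20)),(s(530,485),None),
(d(347,415),(42.5,100,85)),(d(512,250),(-42.5,-100,85)),(d(415,225),(42.5,-100,88)),(s(233,360),(42.5,100,85))]
L=[l for l in L if l[1]]
rl=lambda p:np.ravel([proj(o[0],W(p,X))[0]-o[1:] for o,X in L])
g=least_squares(rl,[*f.x[:3]],loss="soft_l1",x_scale=[10,10,.1])
print(g.x,rl(g.x).reshape(-1,2).round(1).tolist())
c,t=f.x[:2],f.x[2]; R=np.array([[np.cos(t),np.sin(t)],[-np.sin(t),np.cos(t)]])
print("loaf corners in bin",((W(g.x,[(a,b,0) for a in(-42.5,42.5) for b in(100,-100)])[:,:2]-c)@R.T).round(1).tolist(),"rel yaw",g.x[2]-t)
# spoon
for uv in [(580,360),(660,275)]:
    o=d(*uv); print("spoon",least_squares(lambda q:proj(D,[*q,5])[0]-o[1:],[500,0]).x)
    q=least_squares(lambda q:proj(D,[*q,5])[0]-o[1:],[500,0]).x; print((q-c)@R.T)
np.save("fit.npy",np.r_[f.x,g.x])
E
```

```text
[5.63147781e+02 2.89364785e+02 4.95099855e-01 1.37116076e+00] [[-0.5, 1.3], [1.0, -1.6], [-2.0, 6.5], [0.3, -0.2], [-0.1, 1.0], [0.9, -3.1], [-6.3, 1.5], [-0.1, -0.1], [-0.7, 0.3], [1.8, -1.2], [0.5, -4.8], [0.3, -0.0], [0.9, -0.4], [-0.1, -0.4]]
[476.33303971 238.61316243   0.53442153] [[0.1, 1.8], [2.1, 1.8], [-2.9, -1.0], [-2.0, 2.8], [1.9, -2.5], [-0.2, -3.9], [-0.3, -0.1]]
loaf corners in bin [[-146.9, 94.8], [-139.0, -105.0], [-62.0, 98.2], [-54.1, -101.7]] rel yaw 0.039321672319936274
spoon [409.0777593  129.35943272]
[-211.59115533  -67.59043807]
spoon [421.46194319  18.34893679]
[-253.43730188 -171.15490223]
```

```bash
cat > fit.py <<'E'
from h import *
import cv2
S=camrig.capture("scene");D=camrig.capture("side")
s=lambda u,v:(S,235+u/5,145+v/5); d=lambda u,v:(D,250+u/3.75,120+v/3.75)
B=[(d(33,370),(132,180,171)),(d(225,12),(132,-180,171)),(d(517,225),(-130,-168,20)),(d(60,483),(132,180,0)),
(s(568,238),(128,-168,20)),(s(45,93),(132,180,171)),(s(583,40),(132,-180,171))]
H=[(d(318,297),45),(d(361,182),-45),(s(300,178),45),(s(455,160),-45)]
def res(p):
    r=[proj(o[0],W(p,X))[0]-o[1:] for o,X in B]
    a=p[3]+.03
    r+=[proj(o[0],W(p,(-148*np.cos(a),y,35+148*np.sin(a))))[0]-o[1:] for o,y in H]
    return np.ravel(r)
f=least_squares(res,[550,200,0.4,1.3],loss="soft_l1",x_scale=[10,10,.1,.1])
print(f.x,res(f.x).reshape(-1,2).round(1).tolist())
a=f.x[3]+.03
P=np.load("fit.npy"); g=P[4:]
th=np.linspace(0,np.pi/2,12)
lines=[[(132,180,171),(132,-180,171)],[(132,180,171),(12,180,171)],[(-130,168,20),(-130,-168,20)],[(-130,-168,20),(128,-168,20)],[(-130,168,20),(128,168,20)],[(132,180,0),(-135,180,0)],[(12,180,171),(12,-180,171)],
[(-148*np.cos(a),45,35+148*np.sin(a)),(-148*np.cos(a),-45,35+148*np.sin(a))]]+[[(-140*np.cos(t),y,35+140*np.sin(t)) for t in th] for y in(180,-180)]
ll=[[(-42.5,100,z),(-42.5,-100,z),(42.5,-100,z),(42.5,100,z),(-42.5,100,z)] for z in(20,108)]
for c,x0,y0,k,w,h,n in((S,235,145,5,155,120,"sc2"),(D,250,120,3.75,190,160,"si2")):
    im=cv2.resize(c["color"][y0:y0+h,x0:x0+w,::-1],None,fx=k,fy=k,interpolation=cv2.INTER_CUBIC)
    for q,LL,col in((f.x,lines,(0,255,0)),(g,ll,(255,255,0))):
        for l in LL:
            cv2.polylines(im,[((proj(c,W(q,l))-(x0,y0)+0.5)*k).astype(int)],False,col,1)
    cv2.imwrite(f"pics/{n}.png",im[:600])
np.save("fit.npy",np.r_[f.x,g])
E
python3 fit.py
```

```text
[5.63210939e+02 2.90332086e+02 4.92901968e-01 1.36679816e+00] [[-0.9, 1.3], [0.9, -1.5], [0.2, 0.1], [-0.4, 1.1], [-0.2, -0.1], [-0.9, 0.1], [1.6, -1.2], [0.4, -4.5], [0.3, 0.3], [0.6, -0.4], [-0.4, -0.3]]
```

View pics/si2.png

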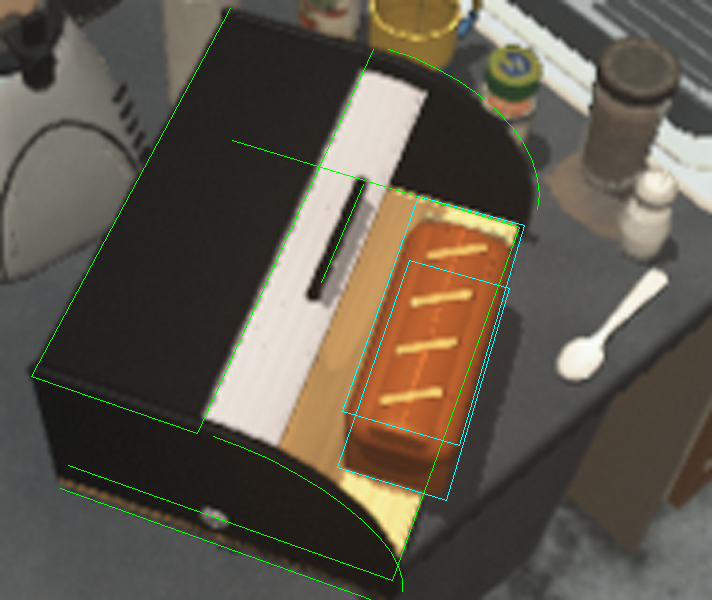

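View pics/sc2.png

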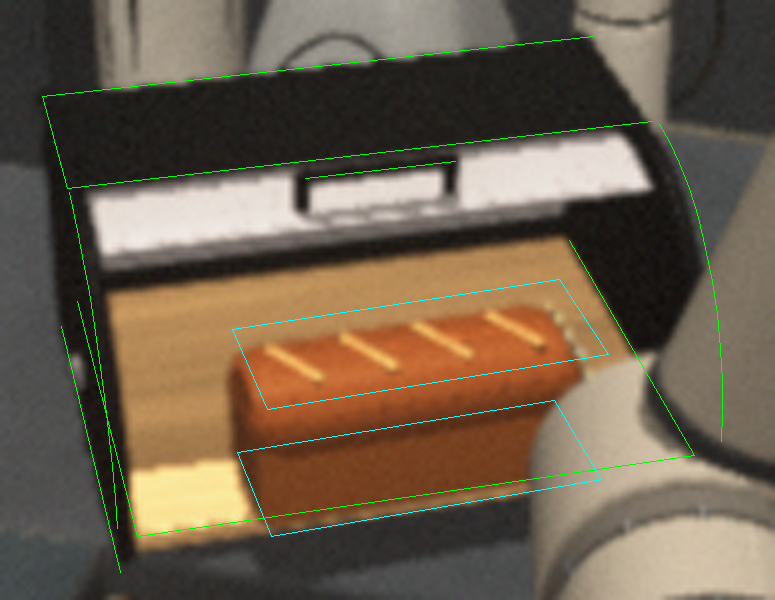

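The overlay shows the bin outline matching within about 1 px, leaving out the hidden floor corners. The loaf's top is rounded, which shifts its outline a little. Its front face is at about bin x −145 and its middle near y −4. Plan: push the loaf with open fingertips at z≈65, then push the cover with closed fingers.

```bash
cat > to.py <<'E'
import sys
from h import *
from scipy.spatial.transform import Rotation as Ro
P=np.load("fit.npy")[:4]
def handle(q): return -148*np.cos(q+.03),35+148*np.sin(q+.03)
def to(T,yaw=None,n=""):
    o=readout.get_obs(); R=Ro.from_euler("xyz",o["tcp_rot"]).as_matrix()
    d=R.T@(np.array(T)-o["tool_pos"]); t=0 if yaw is None else -(yaw-o["tcp_rot"][2])
    print(n,d.round(1),"len",np.linalg.norm(d).round(),"turn",round(t,3))
def tb(x,y,z,n=""): to(W(P,(x,y,z+178))[0],P[2],n)
def where():
    o=readout.get_obs(); c,s=np.cos(P[2]),np.sin(P[2]); d=o["tool_pos"]-[P[0],P[1],178]
    print("tip in bin",np.round([c*d[0]+s*d[1],-s*d[0]+c*d[1],d[2]],1),"yaw",round(o["tcp_rot"][2]-P[2],3),"t",o["time"],"F",o["contact_force"].round(1))
E
python3 -c "
from to import *
to((450,-150,404),P[2],'w1'); tb(-195,-4,226,'w2'); tb(-195,-4,65); where()"
```

shift_gripper(ticks=[{"jaw": 92, "d": [50, -30, 0], "turn": -0.05}, {"jaw": 92, "d": [102, -60, 0], "turn": -0.11}, {"jaw": 92, "d": [155, -92, 0], "turn": -0.11}, {"jaw": 92, "d": [208, -124, 0], "turn": -0.11}, {"jaw": 92, "d": [260, -156, 0], "turn": -0.11}])

```text
time: 0.92
tool_pos: [379.9, -243.5, 404.9]
tcp_rot: [3.141, -0.0, 0.492]
contact_force: [0.2, -0.1, -0.2]
grip_width: 91.9
finger_force: 0.0
```

shift_gripper(ticks=[{"jaw": 92, "d": [50, -40, 0]}, {"jaw": 92, "d": [90, -80, 0]}, {"jaw": 92, "d": [100, -140, 0]}, {"jaw": 92, "d": [100, -200, 0]}, {"jaw": 92, "d": [100, -200, 0]}])

```text
time: 1.55
tool_pos: [370.7, -18.9, 404.8]
tcp_rot: [-3.141, 0.0, 0.497]
contact_force: [0.8, -0.9, -0.1]
grip_width: 92.1
finger_force: 0.0
```

```bash
python3 -c "
from to import *
tb(-195,-4,226,'w2'); tb(-195,-4,65); where()"
```

```text
w2 [ 121.7 -176.8    0.9] len 215.0 turn 0.005
 [ 121.8 -176.7  161.9] len 269.0 turn 0.005
tip in bin [-315.9 -181.4  226.8] yaw 0.005 t 1.55 F [ 0.8 -0.9 -0.1]
```

shift_gripper(ticks=[{"jaw": 92, "d": [34, -50, 0]}, {"jaw": 92, "d": [68, -100, 0]}, {"jaw": 92, "d": [102, -150, 0]}, {"jaw": 92, "d": [120, -177, 20]}, {"jaw": 92, "d": [120, -177, 50]}])

```text
time: 2.17
tool_pos: [395.5, 192.7, 354.5]
tcp_rot: [3.141, -0.003, 0.496]
contact_force: [-0.3, 0.1, -1.2]
grip_width: 91.9
finger_force: 0.0
```

shift_gripper(ticks=[{"jaw": 92, "d": [0, 0, 50]}, {"jaw": 92, "d": [0, 0, 100]}, {"jaw": 92, "d": [0, 0, 111]}, {"jaw": 92, "d": [0, 0, 111]}])

```text
time: 2.68
tool_pos: [395.3, 190.8, 244.0]
tcp_rot: [3.141, 0.0, 0.492]
contact_force: [-0.4, 0.7, -0.5]
grip_width: 91.8
finger_force: 0.0
```

```bash
python3 -c "
from to import *
tb(-155,-4,65); tb(-85,-4,65); where()"
```

```text
 [40.  -4.3  1. ] len 40.0 turn -0.001
 [110.   -4.3   0.9] len 110.0 turn -0.001
tip in bin [-195.    -8.2   66. ] yaw -0.001 t 2.675 F [-0.4  0.7 -0.5]
```

Now a gentle push, at 15–20 mm per row.

shift_gripper(ticks=[{"jaw": 92, "d": [15, -4, 0]}, {"jaw": 92, "d": [25, -4, 0]}, {"jaw": 92, "d": [35, -4, 0]}, {"jaw": 92, "d": [43, -4, 0]}, {"jaw": 92, "d": [50, -4, 0]}])

```text
time: 3.3
tool_pos: [436.0, 218.2, 243.6]
tcp_rot: [-3.141, 0.004, 0.494]
contact_force: [-5.3, -0.6, 3.8]
grip_width: 92.2
finger_force: 2.8
```

shift_gripper(ticks=[{"jaw": 92, "d": [8, 0, 0]}, {"jaw": 92, "d": [16, 0, 0]}, {"jaw": 92, "d": [24, 0, 0]}, {"jaw": 92, "d": [32, 0, 0]}, {"jaw": 92, "d": [38, 0, 0]}])

```text
time: 3.92
tool_pos: [469.4, 235.9, 243.6]
tcp_rot: [-3.141, 0.004, 0.493]
contact_force: [-6.6, -3.7, 6.0]
grip_width: 92.1
finger_force: 3.8
```

```bash
python3 -c "
from to import *
where()
import cv2
for n in ('scene','side'):
    c=camrig.capture(n); x=235 if n=='scene' else 250; cv2.imwrite(f'pics/p_{n}.png',c['color'][110:290,x:x+190,::-1])
a=[cv2.imread(f'pics/p_{n}.png') for n in('scene','side')]
cv2.imwrite('pics/p1.png',cv2.resize(cv2.hconcat(a),None,fx=2.1,fy=2.1,interpolation=cv2.INTER_CUBIC))"
```

```text
tip in bin [-108.4   -3.6   65.6] yaw 0.0 t 3.925 F [-6.6 -3.7  6. ]
```

View pics/p1.png

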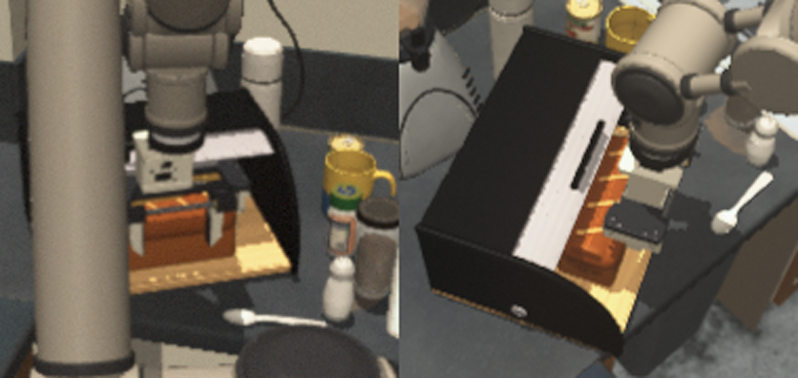

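The picture shows both open fingertips squarely on the loaf's front, with the loaf flat and the cover clear of the gripper. I'll push on 28 mm so the face ends at about bin x −70, then retreat.

shift_gripper(ticks=[{"jaw": 92, "d": [8, 0, 0]}, {"jaw": 92, "d": [16, 0, 0]}, {"jaw": 92, "d": [23, 0, 0]}, {"jaw": 92, "d": [29, 0, 0]}, {"jaw": 92, "d": [29, 0, 0]}])

```text
time: 4.65
tool_pos: [495.6, 249.9, 243.4]
tcp_rot: [-3.141, 0.001, 0.493]
contact_force: [-2.5, -1.0, -0.0]
grip_width: 91.7
finger_force: 1.2
```

```bash
python3 -c "
from to import *
where()"
```

```text
tip in bin [-78.7  -3.6  65.4] yaw -0.0 t 4.65 F [-2.5 -1.  -0. ]
```

shift_gripper(ticks=[{"jaw": 92, "d": [-20, 0, 0]}, {"jaw": 92, "d": [-70, 0, 0]}, {"jaw": 92, "d": [-120, 0, 0]}, {"jaw": 60, "d": [-130, 0, -50]}, {"jaw": 20, "d": [-130, 0, -100]}])

```text
time: 5.28
tool_pos: [380.3, 188.0, 344.8]
tcp_rot: [-3.142, 0.0, 0.492]
contact_force: [1.5, 0.3, 0.2]
grip_width: 76.3
finger_force: 0.0
```

shift_gripper(ticks=[{"jaw": 0, "d": [0, 0, -50]}, {"jaw": 0, "d": [0, 0, -90]}, {"jaw": 0, "d": [0, 0, -90]}, {"jaw": 0, "d": [0, 0, -90]}])

```text
time: 5.78
tool_pos: [381.0, 188.3, 433.1]
tcp_rot: [3.142, 0.0, 0.493]
contact_force: [-0.0, 0.8, -0.2]
grip_width: 36.3
finger_force: 0.0
```

```bash
python3 -c "
from to import *
where()
import cv2
for n in ('scene','side'):
    c=camrig.capture(n); x=235 if n=='scene' else 250; cv2.imwrite(f'pics/p_{n}.png',c['color'][110:290,x:x+190,::-1])
    print(n,proj(c,W(P,(-30,0,182))))
a=[cv2.imread(f'pics/p_{n}.png') for n in('scene','side')]
cv2.imwrite('pics/p2.png',cv2.resize(cv2.hconcat(a),None,fx=2.1,fy=2.1,interpolation=cv2.INTER_CUBIC))
h=handle(P[3]);print(h)
tb(-195,0,260);tb(10,0,260);tb(10,0,180)"
```

```text
tip in bin [-208.8   -3.6  255.1] yaw -0.0 t 5.775 F [-0.   0.8 -0.2]
scene [[311.08428629 178.81407329]]
side [[342.58793132 181.69291043]]
(np.float64(-25.621984883718802), np.float64(180.76526983688015))
 [13.8 -3.6 -5.6] len 15.0 turn -0.0
 [218.8  -3.7  -6.1] len 219.0 turn -0.0
 [219.   -3.6  73.9] len 231.0 turn -0.0
```

View pics/p2.png

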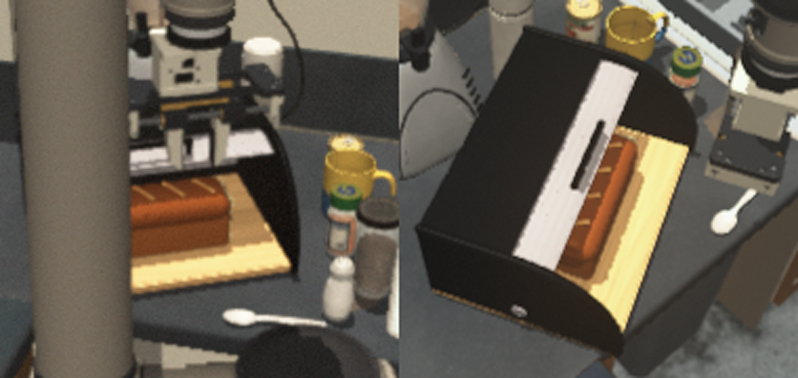

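The picture shows the loaf wholly inside, flat and parallel to the mouth, with the cover still up and the handle where the fit puts it. Next I'll cross low over the handle, staying clear of the cabinets, and drop in behind it.

shift_gripper(ticks=[{"jaw": 0, "d": [50, -3.5, 30]}, {"jaw": 0, "d": [100, -3.5, 50]}, {"jaw": 0, "d": [150, -3.5, 53]}, {"jaw": 0, "d": [190, -3.5, 53]}, {"jaw": 0, "d": [208, -3.5, 53]}])

```text
time: 6.5
tool_pos: [564.3, 290.7, 378.0]
tcp_rot: [-3.141, 0.003, 0.493]
contact_force: [0.0, -1.0, 0.7]
grip_width: 0.2
finger_force: 0.0
```

shift_gripper(ticks=[{"jaw": 0}, {"jaw": 0, "d": [0, 0, 12]}, {"jaw": 0, "d": [0, 0, 24]}, {"jaw": 0, "d": [0, 0, 24]}])

```text
time: 7.0
tool_pos: [562.1, 289.6, 355.2]
tcp_rot: [-3.141, 0.003, 0.493]
contact_force: [-0.2, 0.1, 0.8]
grip_width: 0.4
finger_force: 0.0
```

```bash
python3 -c "
from to import *
where();h=handle(P[3])
for q in (1.25,1.1,.95,.8): h=handle(q); tb(h[0]+10,0,h[1]-4,q)"
```

```text
tip in bin [-1.400e+00 -1.000e-01  1.772e+02] yaw -0.0 t 7.0 F [-0.2  0.1  0.8]
1.25 [-31.1  -0.1   4.5] len 31.0 turn -0.0
1.1 [-51.7  -0.1  12.5] len 53.0 turn -0.0
0.95 [-71.   -0.1  23.5] len 75.0 turn -0.0
0.8 [-88.4  -0.1  37.2] len 96.0 turn -0.0
```

shift_gripper(ticks=[{"jaw": 0, "d": [-8, 0, 0]}, {"jaw": 0, "d": [-16, 0, 1]}, {"jaw": 0, "d": [-23, 0, 2]}, {"jaw": 0, "d": [-30, 0, 4]}, {"jaw": 0, "d": [-36, 0, 6]}])

```text
time: 7.62
tool_pos: [531.2, 273.0, 351.6]
tcp_rot: [3.141, -0.005, 0.493]
contact_force: [5.4, 3.4, -1.1]
grip_width: 0.3
finger_force: 2.7
```

shift_gripper(ticks=[{"jaw": 0, "d": [-7, 0, 2]}, {"jaw": 0, "d": [-14, 0, 5]}, {"jaw": 0, "d": [-21, 0, 9]}, {"jaw": 0, "d": [-28, 0, 13]}, {"jaw": 0, "d": [-35, 0, 18]}])

```text
time: 8.25
tool_pos: [499.8, 256.1, 333.0]
tcp_rot: [3.141, -0.001, 0.493]
contact_force: [3.7, 1.1, 3.1]
grip_width: 0.8
finger_force: 2.1
```

```bash
python3 -c "
from to import *
where()
import cv2
c=camrig.capture('side'); cv2.imwrite('pics/p3.png',cv2.resize(c['color'][110:290,250:440,::-1],None,fx=3,fy=3,interpolation=cv2.INTER_CUBIC))"
```

```text
tip in bin [-72.   -0.2 155. ] yaw -0.0 t 8.25 F [3.7 1.1 3.1]
```

View pics/p3.png

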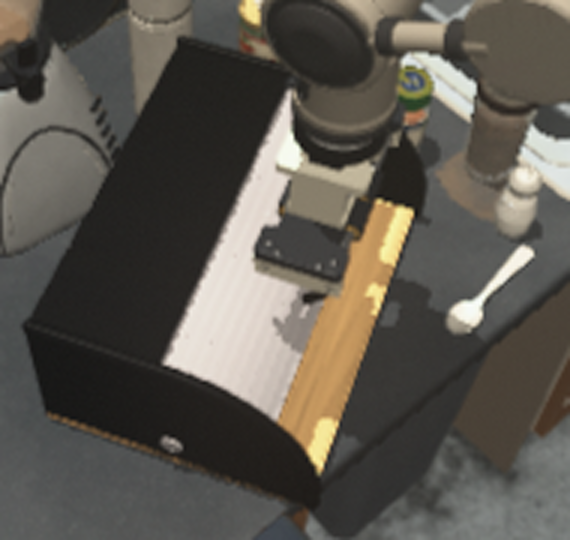

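The picture shows the cover about half down over the loaf, with the fingers behind the handle (end visible near (315,297)). I'll move the tip on top of the handle and push down along its arc.

shift_gripper(ticks=[{"jaw": 0, "d": [2, 0, -10]}, {"jaw": 0, "d": [0, 0, -16]}, {"jaw": 0, "d": [-14, 0, -16]}, {"jaw": 0, "d": [-14, 0, -12]}, {"jaw": 0, "d": [-16, 0, -8]}])

```text
time: 8.93
tool_pos: [486.3, 248.8, 340.5]
tcp_rot: [3.142, -0.0, 0.493]
contact_force: [0.7, -0.3, -0.1]
grip_width: 0.4
finger_force: 0.0
```

```bash
python3 -c "
from to import *
where()
for q in (.9,.8,.6,.4,.2,.1,0): h=handle(q); tb(h[0]+3,0,h[1]+5,q)"
```

```text
tip in bin [-87.4  -0.2 162.5] yaw -0.0 t 8.925 F [ 0.7 -0.3 -0.1]
0.9 [ 1.9 -0.2  3.9] len 4.0 turn -0.0
0.8 [-9.5 -0.2 13.3] len 16.0 turn -0.0
0.6 [-29.2  -0.2  35.3] len 46.0 turn -0.0
0.4 [-44.1  -0.2  60.8] len 75.0 turn -0.0
0.2 [-53.7  -0.2  88.7] len 104.0 turn -0.0
0.1 [-56.4  -0.2 103.3] len 118.0 turn -0.0
0 [-57.6  -0.2 118. ] len 131.0 turn -0.0
```

shift_gripper(ticks=[{"jaw": 0, "d": [-3, 0, 6]}, {"jaw": 0, "d": [-10, 0, 13]}, {"jaw": 0, "d": [-17, 0, 20]}, {"jaw": 0, "d": [-23, 0, 28]}, {"jaw": 0, "d": [-29, 0, 35]}])

```text
time: 9.55
tool_pos: [459.3, 234.3, 305.8]
tcp_rot: [3.141, 0.004, 0.493]
contact_force: [-6.3, -3.9, 10.2]
grip_width: 0.5
finger_force: 4.9
```

```bash
python3 -c "
from to import *
where()"
```

```text
tip in bin [-118.    -0.2  127.8] yaw 0.0 t 9.55 F [-6.3 -3.9 10.2]
```

shift_gripper(ticks=[{"jaw": 0, "d": [-5, 0, 8]}, {"jaw": 0, "d": [-9, 0, 15]}, {"jaw": 0, "d": [-13, 0, 22]}, {"jaw": 0, "d": [-16, 0, 29]}, {"jaw": 0, "d": [-19, 0, 36]}])

```text
time: 10.18
tool_pos: [443.3, 225.8, 269.2]
tcp_rot: [-3.142, 0.001, 0.493]
contact_force: [-3.3, -1.9, 3.3]
grip_width: 0.6
finger_force: 1.9
```

```bash
python3 -c "
from to import *
where()
for q in (.2,.1,.05,0): h=handle(q); tb(h[0]+3,0,h[1]+5,q)"
```

```text
tip in bin [-1.361e+02 -1.000e-01  9.120e+01] yaw -0.0 t 10.175 F [-3.3 -1.9  3.3]
0.2 [-4.9 -0.1 17.4] len 18.0 turn -0.0
0.1 [-7.6 -0.1 32. ] len 33.0 turn -0.0
0.05 [-8.3 -0.1 39.4] len 40.0 turn -0.0
0 [-8.7 -0.1 46.7] len 48.0 turn -0.0
```

shift_gripper(ticks=[{"jaw": 0, "d": [-3, 0, 8]}, {"jaw": 0, "d": [-5, 0, 17]}, {"jaw": 0, "d": [-7, 0, 25]}, {"jaw": 0, "d": [-8, 0, 33]}, {"jaw": 0, "d": [-9, 0, 40]}])

```text
time: 10.8
tool_pos: [435.9, 221.8, 229.1]
tcp_rot: [3.142, -0.0, 0.493]
contact_force: [-1.1, -0.2, 1.8]
grip_width: 0.5
finger_force: 0.9
```

shift_gripper(ticks=[{"jaw": 0, "d": [0, 0, 3]}, {"jaw": 0, "d": [0, 0, 6]}, {"jaw": 0, "d": [0, 0, 8]}])

```text
time: 11.18
tool_pos: [436.0, 221.8, 222.0]
tcp_rot: [3.141, -0.0, 0.493]
contact_force: [-4.7, -2.0, 16.6]
grip_width: 0.3
finger_force: 8.8
```

```bash
python3 -c "
from to import *
where()
import cv2
c=camrig.capture('side'); cv2.imwrite('pics/p4.png',cv2.resize(c['color'][110:290,250:440,::-1],None,fx=3,fy=3,interpolation=cv2.INTER_CUBIC))"
```

```text
tip in bin [-144.5   -0.2   44. ] yaw -0.0 t 11.175 F [-4.7 -2.  16.6]
```

View pics/p4.png

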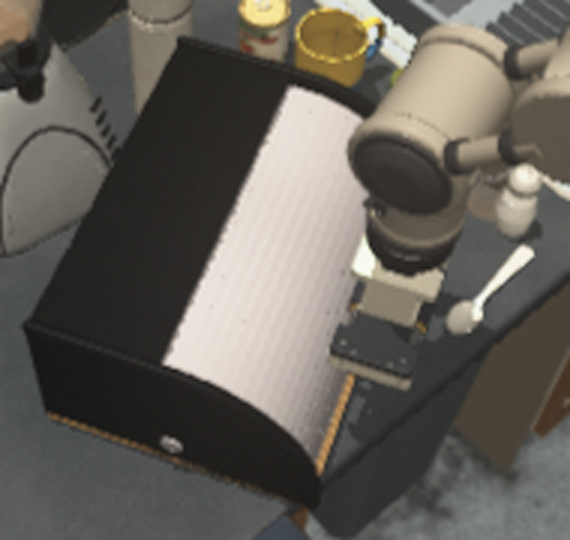

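The cover looks shut. The tip is at z 44, which is the shut handle's top, and the force rose to 17 N as at a stop. I'll press a little more to confirm and let it settle, then retreat up and back.

shift_gripper(ticks=[{"jaw": 0, "d": [0, 0, 2]}, {"jaw": 0, "d": [0, 0, 3]}, {"jaw": 0, "d": [0, 0, 3]}])

```text
time: 11.6
tool_pos: [435.8, 221.8, 221.6]
tcp_rot: [3.141, -0.002, 0.493]
contact_force: [-8.8, -4.3, 32.1]
grip_width: 0.5
finger_force: 15.8
```

```bash
python3 -c "
from to import *
where()"
```

```text
tip in bin [-1.446e+02 -1.000e-01  4.360e+01] yaw 0.0 t 11.6 F [-8.8 -4.3 32.1]
```

shift_gripper(ticks=[{"jaw": 0, "d": [0, 0, -15]}, {"jaw": 0, "d": [-10, 0, -50]}, {"jaw": 0, "d": [-40, 0, -100]}, {"jaw": 0, "d": [-80, 0, -150]}, {"jaw": 0, "d": [-80, 0, -150]}])

```text
time: 12.22
tool_pos: [364.4, 183.5, 372.2]
tcp_rot: [3.14, -0.007, 0.493]
contact_force: [1.2, -0.1, 0.9]
grip_width: 0.3
finger_force: 0.0
```

```bash
python3 -c "
from to import *
where()
import cv2
c=camrig.capture('side');im=cv2.resize(c['color'][110:290,250:440,::-1],None,fx=3,fy=3,interpolation=cv2.INTER_CUBIC)
for q,col in((0,(0,255,0)),(.06,(0,0,255))):
    h=handle(q);cv2.polylines(im,[((proj(c,W(P,[(h[0],y,h[1]) for y in(45,-45)]))-(250,110)+.5)*3).astype(int)],False,col,1)
cv2.imwrite('pics/p5.png',im)"
```

```text
tip in bin [-225.6   -0.   194.2] yaw -0.0 t 12.225 F [ 1.2 -0.1  0.9]
```

View pics/p5.png

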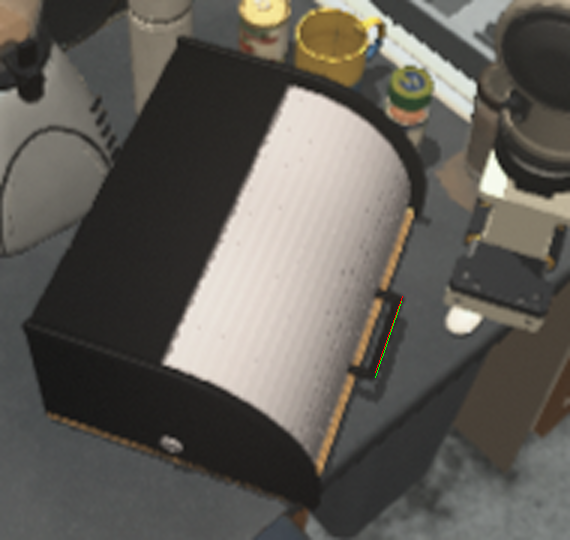

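The cover is down against its stop: force went 17→32 N with only 0.4 mm of movement. The handle lies on its predicted shut position, and everything else stands where it was.

```bash
python3 -c "
from plant import bot, camrig, readout, workorder
print(workorder.close_job())"
```

```text
the job is handed in; nothing more can be done
None
```

I pushed the loaf in until its front face was about 60 mm behind the floor's front edge, shut the cover onto its stop, moved the arm clear and handed the job in at about 12 s; no verdict came back.

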